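# Tap a steerer tube home in the saw guide

## Task

Take the mallet, the larger square-headed one standing on its head, by its handle, and with it knock the longer, thicker tube along its channel in the saw guide, gently and in short taps with the face drawn back off the tube between them, until the tube meets the stop hidden under the hood. Then stand the mallet on its head on the bench again, clear of the tube, and let go.

Things in the scene. Friction and masses are not known exactly. Their poses are not given: they have to be found in the camera images.
- mallet_grip (a point): Point on the centre line of the mallet's handle, 115 mm above its underside. Mallet (0.3 kg) stands on its head: black rubber block 80 mm long (x), 40 wide (y), 40 high, striking faces at x = +-40 mm, both alike. Light wood handle at the middle, 26 (x) by 22 mm (y), up to 151 mm high (z up). Not the small steel-headed hammer, 101 mm tall.
- tube: The longer, thicker tube: aluminium, 200 mm long, 28.6 mm diameter, about 0.15 kg, loose in the guide's channel. Origin mid-length on its axis; +x along it towards the hood (it may roll). Starts 35 to 60 mm short of the stop; slides at 1 to 2 N. The end to tap, 100 mm to -x, always stands 20 mm or more out in front of the guide.
- guide: Saw guide, fixed: base plate x -90 to 130, y -110 to 50 mm, 12 thick. Origin on the bench under the longer tube's axis; +x = the way to tap (roughly robot's left). Tube axis 26 mm up, walls to 34. At y = -65: short thin tube, already home. Grey hood, 63 high, covers x 20 to 130. Home, the longer tube is 70 mm inside the hood, 20 mm out in front.
- stop: Fixed steel stop for the longer tube, unseen under the hood. Origin on the tube's axis, in the middle of the face that the tube's end must meet, 90 mm in +x from the guide's origin; axes parallel to the guide's. When the tube is home, its origin is 100 mm in -x from here.
There are look-alikes about, which are no part of the job. Leave any turquoise look-alike of the tube alone.

How it is judged:
By the outcome, as a careful person would: the job done as asked, in the order asked, and still so for the second after the job is handed in, with the robot touching nothing.
It also fails if it takes over 51 s, if anything falls off the work surface, if the arm or the gripper's body presses on something with over 40 N, if the wrist force passes 120 N, or if a joint passes its speed limit or range.

## Robot

A 6-joint arm with a two-finger parallel gripper is mounted at the origin on the work surface. World frame = base frame: x ahead of the robot, y to its left, z up, the work surface at z = 0. Lengths are in m, angles in rad, forces in N, time in s.
With the tool pointing down it reaches from about 0.375 to 0.925 m from the base axis. Payload 5.7 kg.
Tool frame: the origin (TCP) lies where the fingers leave the gripper's body, on its centre line; the fingertips stand 73 mm ahead of it and the grasp point (between the pads) lies 54 mm ahead of it (env.nose_length is the distance from the TCP to the fingertips, in m); z points along the fingers, y is the line along which they close (so a half turn about z gives the same grasp; the last joint's range is limited). The gripper opens to 85 mm and grips with 20 to 120 N. Pads are 22 mm wide; open, the fingers measure 114 mm over their backs; the gripper's body (76 mm by 85 mm) begins 54 mm behind the grasp point. The pads swing forward as they close: fully open they stand 13 mm farther back than shut.
Start: joints at [1.17, 0.359, 1.51, -0, 1.272, -0.115], TCP at [0.169, 0.576, 0.304] pointing down, gripper open.
Joint ranges: [-2.97, 2.97], [-1.01, 2.36], [0.21, 2.38], [-0.96, 4.11], [0.2, 2.71], [-2.98, 2.98]. Speed limits (rad/s): [2.39, 2.39, 3.14, 3.14, 3.14, 3.14].

## Interface

Orientations are given as a unit quaternion [w, x, y, z].
In Python, from bench import env gives the robot as it stands.
- The arm moves only by the tool drive_tool, never from a script. Its arguments are lists of equal length, an entry for each row: "slide": the shift along the tool's x, y, z in cm, a list of three; "delta_rot": the turn, a rotation vector about the tool's x, y, z in rad, a list of three; "claw": the opening, from 0 (shut) to 1 (fully open). A call has 1 to 5 rows; each row shifts and turns the commanded pose from where the row before left it, along the tool's axes as they then stand; what a row does not reach is not made up. A row lasts 1/10 s, in which the tool goes at most 50 mm and 8.59 degrees, less where a joint would pass 70% of its speed; a pose out of reach is approached as far as the arm can. A call with a gripper value outside its range is refused whole. The fingers move at their own pace and stop on an object; "squeeze" is the grip in N (left out, the last holds). Time passes only in rows, so rows that do not move let the fingers close. It gives the time, the measured TCP pose, the force and the opening at its end, in the units of the state.
- env.observe(): the state, without advancing time (a new reading comes with each control period).
- env.camera(name): name is "scene" or "top" or "wrist"; returns (picture, depth): 384x512x3 uint8, red, green, blue; 384x512 float32, m along the optical axis (not along the pixel's ray), 0 where there is no reading.
- env.camera_info(name): a dict with "fx", "fy", "cx", "cy" (pixels), "T" (4x4, takes a point from camera to world coordinates). Camera axes: x right, y down, z forward; pixel columns grow to the right and rows downward; lengths in m; the calibration is good to about 2 mm. The wrist camera is an equidistant fisheye: a pixel r from the principal point sees the ray r / f radians off the axis. A picture is of the moment at which its call begins: read the wrist's pose just before it. camera_info takes no time and is no camera call; for the wrist camera it gives the pose at the moment of the call.
- env.close_job(): hands the job in, once; it reports no verdict.
The state is a dict: "clock": time; "joint_positions": joint angles; "qvel": joint speeds; "joint_torque": joint torques, N m; "eef_pos": TCP position; "ee_rot": TCP orientation; "ft_force": force on the tool from outside, world axes, zero at the start; "ft_torque": the same for the moment, N m; "gripper_width": finger opening in m.
Only numpy, scipy, OpenCV 4.12 (cv2) and the standard library are available. Lean on these libraries where they do the work, as an engineer would, in place of code of your own. Each camera call takes 0.05 s, during which the arm holds its last target. There are 200 camera calls.

## Working session

There is one attempt and no reset: what is moved stays moved. The work goes in short steps, Python scripts to look and compute and a tool call to move; the robot and the scene stay as the last step left them, time stands still between calls to the robot, and variables do not carry over. Pictures are saved under pics/ and viewed, on a budget of 10 in all, crops included, one or two more only if the job needs it, and the job is handed in when it is done.

Besides the shell and the picture viewer there is one more tool, called after ">>>" by a JSON object that holds its "op" and its "data". drive_tool: Moves the arm, as the interface text tells. Its arguments: {"type":"object","properties":{"slide":{"type":"array"},"delta_rot":{"type":"array"},"claw":{"type":"array"},"squeeze":{"type":"number"}},"required":["slide","delta_rot","claw"]}

```bash
mkdir -p pics; cat > h.py <<'E'
import numpy as np,cv2
from bench import env
def snap(name,fn):
    i=env.camera_info(name);p,d=env.camera(name)
    np.savez('pics/'+fn+'.npz',p=p,d=d,**{k:np.array(v) for k,v in i.items() if k in('fx','fy','cx','cy','T')})
    cv2.imwrite('pics/'+fn+'.png',p[:,:,::-1]);return p,d,i
def pt(fn,u,v,z=None):
    f=np.load('pics/'+fn+'.npz');T=f['T']
    r=np.array([(u-f['cx'])/f['fx'],(v-f['cy'])/f['fy'],1])
    if z is None: s=f['d'][int(v),int(u)]
    else: s=(z-T[2,3])/(T[:3,:3]@r)[2]
    return T[:3,:3]@(r*s)+T[:3,3]
E
python3 - <<'E'
from h import *
a=snap('top','top1');b=snap('scene','scene1')
print(env.observe());print(a[2],b[2])
E
```

```text
{'clock': 0.1, 'joint_positions': array([ 1.16990603e+00,  3.59450320e-01,  1.51135738e+00,  4.05478540e-06,
        1.27248026e+00, -1.15136669e-01]), 'qvel': array([-4.34877396e-04,  7.77038541e-04, -4.89035384e-03, -1.29428701e-03,
        7.21110808e-04,  7.11039669e-05]), 'joint_torque': array([ 6.47860652e-04, -5.28651774e+01, -2.79349422e+01, -1.12312131e-05,
        5.07711302e-03, -1.88139158e-07]), 'eef_pos': array([0.16895853, 0.57519647, 0.30311458]), 'ee_rot': array([-2.18160318e-04,  1.42391743e-01,  9.89810019e-01, -8.19099216e-04]), 'ft_force': array([-0.55588816,  0.66826251, -0.36820654]), 'ft_torque': array([-0.0037417 ,  0.04109108,  0.00316393]), 'gripper_width': 0.08565411380966713}
{'fx': 425.5322486563299, 'fy': 425.5322486563299, 'cx': 251.532585072495, 'cy': 184.87513689482878, 'T': array([[-0.02225222, -0.98538829,  0.16886311,  0.24442523],
       [-0.99959419,  0.0189244 , -0.02129122,  0.00708614],
       [ 0.01778449, -0.16926836, -0.98540953,  1.29334843],
       [ 0.        ,  0.        ,  0.        ,  1.        ]])} {'fx': 364.4736189942851, 'fy': 364.4736189942851, 'cx': 257.8566323195766, 'cy': 194.41964146810358, 'T': array([[-5.20916974e-01,  6.67892216e-01, -5.31568899e-01,
         9.31191001e-01],
       [ 8.53607349e-01,  4.07604116e-01, -3.24366118e-01,
         3.07312544e-01],
       [ 2.80656975e-05, -6.22718935e-01, -7.82445607e-01,
         8.14878734e-01],
       [ 0.00000000e+00,  0.00000000e+00,  0.00000000e+00,
         1.00000000e+00]])}
```

```bash
python3 -c "
import cv2
a=cv2.imread('pics/top1.png');cv2.imwrite('pics/top1b.png',cv2.resize(a,(800,600),interpolation=cv2.INTER_CUBIC))"
```

```text
(no output)
```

View pics/top1b.png

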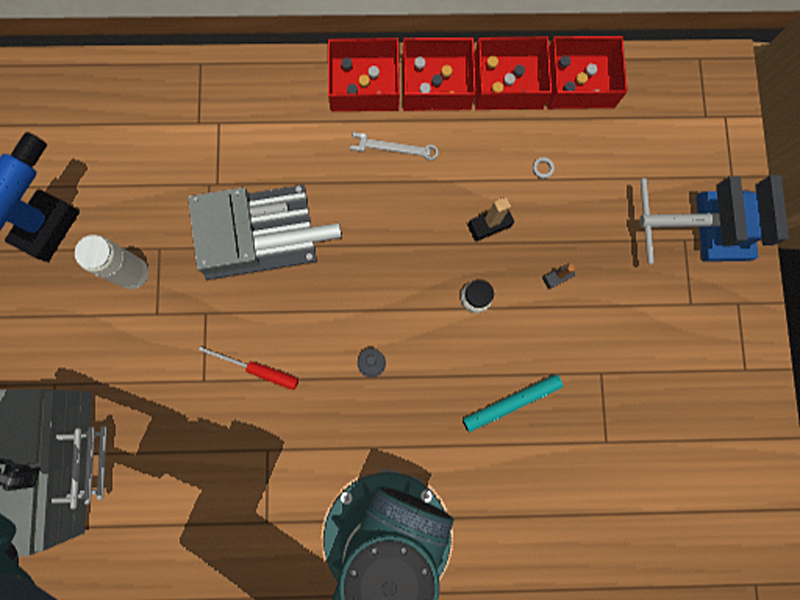

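View pics/scene1.png

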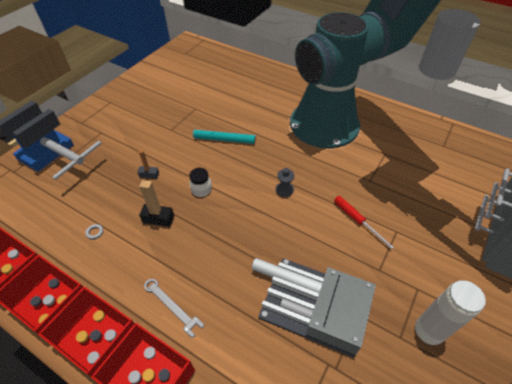

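The top view (800×600) shows the mallet at (490,218) with its handle top at (499,206). The guide is at (255,230), with the hood to the left and the tube's free end at (340,232). The small hammer is at (560,275), the jar at (478,295) and the turquoise tube at (512,403).

```bash
cat > m.py <<'E'
from h import *
f=np.load('pics/top1.npz');d=f['d'];T=f['T']
v,u=np.mgrid[0:384,0:512]
P=np.stack([(u-f['cx'])/f['fx']*d,(v-f['cy'])/f['fy']*d,d],-1)@T[:3,:3].T+T[:3,3]
def box(u0,u1,v0,v1): return P[int(v0/1.5625):int(v1/1.5625),int(u0/1.5625):int(u1/1.5625)].reshape(-1,3)
def rect(Q,n):
    r=cv2.minAreaRect((Q[:,:2]*1000).astype(np.float32));print(n,len(Q),'z',Q[:,2].mean().round(4),[np.round(x,1) for x in r])
M=box(460,525,190,245)
rect(M[(M[:,2]>.135)],'handle top'); rect(M[(M[:,2]>.03)&(M[:,2]<.05)],'head')
h=M[(M[:,2]>.06)];print(h[:,2].max())
G=box(180,350,175,285)
rect(G[G[:,2]>.055],'hood'); rect(G[(G[:,2]>.006)],'guide all')
A=box(250,350,215,260);A=A[(A[:,2]>.0365)&(A[:,2]<.045)];rect(A,'tube')
c=A[:,:2].mean(0);w=np.linalg.svd(A[:,:2]-c)[2][0];print(c,w,((A[:,:2]-c)@w).min(),((A[:,:2]-c)@w).max())
for n,uv,z in[('tubeend c',(341,232),.026),('tube top r',(341,226),.03),('tube bot r',(341,239),.03),('hood nw',(190,196),.063),('hood ne',(245,188),.063),('hood se',(253,262),.063),('base se',(316,262),.012),('base ne',(305,185),.012)]:
    print(n,pt('top1',uv[0]/1.5625,uv[1]/1.5625,z).round(4))
E
python3 m.py
```

```text
handle top 95 z 0.2464 [array([ 428.1, -101.9]), array([ 29.5, 426.2]), np.float64(55.4)]
head 229 z 0.0406 [array([ 591.9, -215.1]), array([40.1, 80.1]), np.float64(21.9)]
1.293348431910645
hood 1815 z 0.083 [array([429.9, 212.8]), array([531.8, 155. ]), np.float64(31.7)]
guide all 4246 z 0.0497 [array([467.9, 214.1]), array([499.9, 348.3]), np.float64(7.9)]
tube 415 z 0.0399 [array([562.8, 166.4]), array([164.9,  77.9]), np.float64(81.9)]
[0.56842575 0.1691554 ] [ 0.1471282  -0.98911743] -0.08127064174502693 0.08889363497096991
tubeend c [0.5766 0.0792 0.026 ]
tube top r [0.5877 0.0788 0.03  ]
tube bot r [0.5615 0.0791 0.03  ]
hood nw [0.643  0.3649 0.063 ]
hood ne [0.6572 0.2603 0.063 ]
hood se [0.5117 0.2431 0.063 ]
base se [0.5205 0.1296 0.012 ]
base ne [0.6786 0.1511 0.012 ]
```

```bash
cat >> m.py <<'E'
print('----')
ok=lambda Q:Q[(Q[:,2]<.2)&(Q[:,2]>-.01)]
M=ok(M);rect(M[M[:,2]>.145],'handle top')
G=ok(G);rect(G[(G[:,2]>.058)&(G[:,2]<.068)],'hood'); rect(G[G[:,2]>.008],'guide all');rect(G[(G[:,2]>.008)&(G[:,2]<.016)],'plate')
for ang in (-1,):
    r=cv2.minAreaRect((G[(G[:,2]>.058)&(G[:,2]<.068)][:,:2]*1000).astype(np.float32))
    print(cv2.boxPoints(r).round(1).tolist())
B=box(250,350,210,270);B=ok(B)
B=B[(B[:,2]>.037)&(B[:,2]<.05)]
# crest line only
w=np.array([.133,-.991])
c=np.array([.566,.167])
for lo in np.arange(-.1,.1,.02):
    s=(B[:,:2]-c)@w; q=B[(s>=lo)&(s<lo+.02)]
    if len(q): print(lo.round(2),len(q),((q[:,:2]-c)@np.array([-w[1],w[0]])).mean().round(4),((q[:,:2]-c)@np.array([-w[1],w[0]])).min().round(4),((q[:,:2]-c)@np.array([-w[1],w[0]])).max().round(4),s[(s>=lo)&(s<lo+.02)].max().round(4),q[:,2].max().round(4))
E
python3 m.py|sed '1,/----/d'
```

```text
handle top 76 z 0.1516 [array([ 592.1, -215.5]), array([22.1, 27. ]), np.float64(21.6)]
hood 1646 z 0.0638 [array([581.1, 305.8]), array([147., 111.]), np.float64(8.9)]
guide all 4092 z 0.0425 [array([591.2, 221.9]), array([219.5, 295.5]), np.float64(0.7)]
plate 811 z 0.0124 [array([591.2, 212. ]), array([274.6, 219.8]), np.float64(89.4)]
[[499.8999938964844, 349.29998779296875], [517.0999755859375, 239.60000610351562], [662.2999877929688, 262.29998779296875], [645.0999755859375, 372.0]]
-0.1 14 -0.0194 -0.0387 0.007 -0.0809 0.05
-0.08 51 0.0033 -0.0376 0.066 -0.0603 0.0475
-0.06 44 0.003 -0.0214 0.0253 -0.0408 0.0441
-0.04 51 0.0025 -0.0213 0.025 -0.0202 0.0477
-0.02 54 0.0012 -0.0197 0.0244 -0.0007 0.0448
0.0 50 0.0036 -0.0194 0.0255 0.0199 0.0447
0.02 44 0.0041 -0.0073 0.0233 0.0396 0.0451
0.04 38 0.0032 -0.0091 0.0133 0.0597 0.0461
0.06 38 0.0037 -0.0093 0.0147 0.0798 0.0465
0.08 16 0.0038 -0.0065 0.0143 0.0866 0.0443
```

```bash
cat > plan.py <<'E'
import sys;from h import *
from scipy.spatial.transform import Rotation as R
# target x y z(tcp), yaw of tool y (deg), n rows
def plan(x,y,z,yaw,n,maxstep=.048):
    o=env.observe();q=o['ee_rot'];r=R.from_quat([q[1],q[2],q[3],q[0]]);p=o['eef_pos'].copy()
    a=np.radians(yaw);Y=np.array([np.cos(a),np.sin(a),0]);Z=np.array([0,0,-1]);tgt=R.from_matrix(np.stack([np.cross(Y,Z),Y,Z],1))
    rv=(r.inv()*tgt).as_rotvec();dr=(rv/n).round(3);goal=np.array([x,y,z])
    print('from',p.round(4),'rv',rv.round(3),'yaw',np.degrees(np.arctan2(*r.as_matrix()[[1,0],1])).round(2),'F',o['ft_force'].round(1),'t',o['clock'],'w',o['gripper_width'])
    S=[]
    for k in range(n):
        s=(r.inv().apply((goal-p)/(n-k))*100).round(1 if n>3 else 2);S.append(s.tolist());p=p+r.apply(s/100);r=r*R.from_rotvec(dr)
    for i in range(0,n,5):print(S[i:i+5])
    print(dr.tolist(),'end',p.round(4))
if __name__=='__main__':
    a=list(map(float,sys.argv[1:]));plan(*a[:4],int(a[4]))
E
python3 plan.py .592 -.2153 .27 -68.3 20
```

```text
from [0.169  0.5752 0.3031] rv [-1.000e-03  2.000e-03  2.477e+00] yaw 73.63 F [-0.6  0.7 -0.4] t 0.1 w 0.08565411380966713
[[-3.1, -3.2, 0.2], [-3.5, -2.8, 0.2], [-3.8, -2.3, 0.2], [-4.1, -1.8, 0.2], [-4.3, -1.3, 0.2]]
[[-4.4, -0.8, 0.2], [-4.5, -0.2, 0.2], [-4.5, 0.3, 0.2], [-4.4, 0.9, 0.2], [-4.3, 1.4, 0.1]]
[[-4.0, 1.9, 0.2], [-3.8, 2.4, 0.1], [-3.4, 2.9, 0.2], [-3.1, 3.3, 0.1], [-2.6, 3.6, 0.2]]
[[-2.2, 3.9, 0.1], [-1.6, 4.2, 0.2], [-1.1, 4.3, 0.1], [-0.6, 4.5, 0.2], [-0.1, 4.5, 0.1]]
[-0.0, 0.0, 0.124] end [ 0.5916 -0.2156  0.2701]
```

>>> {"op": "drive_tool", "data": {"slide": [[-3.1,-3.2,0.2],[-3.5,-2.8,0.2],[-3.8,-2.3,0.2],[-4.1,-1.8,0.2],[-4.3,-1.3,0.2]], "delta_rot": [[0,0,0.124],[0,0,0.124],[0,0,0.124],[0,0,0.124],[0,0,0.124]], "claw": [1,1,1,1,1]}}

```text
clock: 0.6
eef_pos: [0.2749, 0.3769, 0.2935]
ee_rot: [0.0, 0.44, 0.898, -0.0]
ft_force: [1.0, 0.4, -0.3]
gripper_width: 0.0856
```

>>> {"op": "drive_tool", "data": {"slide": [[-4.4,-0.8,0.2],[-4.5,-0.2,0.2],[-4.5,0.3,0.2],[-4.4,0.9,0.2],[-4.3,1.4,0.1]], "delta_rot": [[0,0,0.124],[0,0,0.124],[0,0,0.124],[0,0,0.124],[0,0,0.124]], "claw": [1,1,1,1,1]}}

```text
clock: 1.1
eef_pos: [0.3805, 0.1782, 0.2847]
ee_rot: [-0.0, 0.693, 0.721, -0.0]
ft_force: [1.8, 0.3, 0.1]
gripper_width: 0.0854
```

>>> {"op": "drive_tool", "data": {"slide": [[-4.0,1.9,0.2],[-3.8,2.4,0.1],[-3.4,2.9,0.2],[-3.1,3.3,0.1],[-2.6,3.6,0.2]], "delta_rot": [[0,0,0.124],[0,0,0.124],[0,0,0.124],[0,0,0.124],[0,0,0.124]], "claw": [1,1,1,1,1]}}

```text
clock: 1.6
eef_pos: [0.4863, -0.019, 0.2767]
ee_rot: [-0.0, 0.88, 0.475, -0.0]
ft_force: [0.8, 1.2, -0.4]
gripper_width: 0.0856
```

```bash
python3 plan.py .592 -.2153 .27 -68.3 6;python3 - <<'E'
from h import *
p,d,i=snap('wrist','w1');print(i)
cv2.imwrite('pics/w1b.png',cv2.resize(p[:,:,::-1],(800,600)))
E
```

```text
from [ 0.4863 -0.019   0.2767] rv [-0.     0.     0.611] yaw -33.27 F [ 0.8  1.2 -0.4] t 1.6 w 0.08563693150508926
[[-1.8, 3.3, 0.1], [-1.4, 3.4, 0.1], [-1.1, 3.6, 0.1], [-0.7, 3.6, 0.1], [-0.3, 3.7, 0.1]]
[[0.0, 3.7, 0.2]]
[-0.0, 0.0, 0.102] end [ 0.5915 -0.2154  0.2697]
{'fx': 297.3186396354542, 'fy': 297.3186396354542, 'cx': 254.6797124682144, 'cy': 189.5966966859632, 'T': array([[ 8.35711099e-01, -5.26361875e-01, -1.56620991e-01,
         5.25937947e-01],
       [-5.49169329e-01, -8.01046307e-01, -2.38197110e-01,
         4.02700162e-02],
       [-8.27886851e-05,  2.85075413e-01, -9.58505087e-01,
         3.45907071e-01],
       [ 0.00000000e+00,  0.00000000e+00,  0.00000000e+00,
         1.00000000e+00]])}
```

View pics/w1b.png

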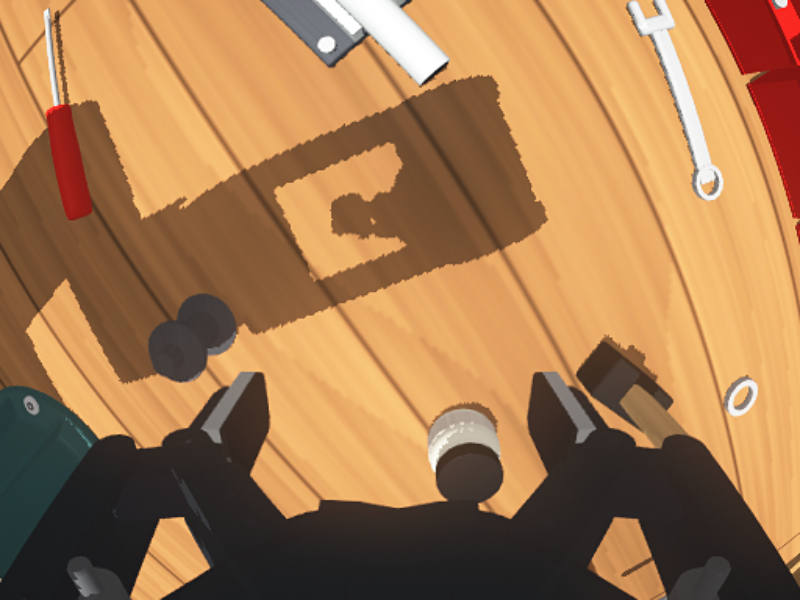

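>>> {"op": "drive_tool", "data": {"slide": [[-1.8,3.3,0.1],[-1.4,3.4,0.1],[-1.1,3.6,0.1],[-0.7,3.6,0.1],[-0.3,3.7,0.1]], "delta_rot": [[0,0,0.102],[0,0,0.102],[0,0,0.102],[0,0,0.102],[0,0,0.102]], "claw": [1,1,1,1,1]}}

```text
clock: 2.15
eef_pos: [0.5752, -0.1812, 0.2714]
ee_rot: [-0.0, 0.971, 0.239, -0.0]
ft_force: [0.6, 0.1, -0.5]
gripper_width: 0.0852
```

>>> {"op": "drive_tool", "data": {"slide": [[0,3.7,0.2],[0,0,0]], "delta_rot": [[0,0,0.102],[0,0,0]], "claw": [1,1]}}

```text
clock: 2.35
eef_pos: [0.5942, -0.2169, 0.2693]
ee_rot: [0.001, 0.982, 0.188, 0.001]
ft_force: [-0.3, -1.0, 0.4]
gripper_width: 0.0855
```

```bash
python3 plan.py .592 -.2153 .169 -68.2 3
```

```text
from [ 0.5942 -0.2169  0.2693] rv [ 0.003 -0.001 -0.001] yaw -68.28 F [-0.3 -1.   0.4] t 2.35 w 0.08548502575176023
[[-0.05, -0.09, 3.34], [-0.05, -0.08, 3.34], [-0.05, -0.08, 3.35]]
[0.001, -0.0, -0.0] end [ 0.592  -0.2153  0.169 ]
```

The wrist view shows the tube's end face between (418,84) and (448,62), with a clear bench in front of it. The jar at (465,455) and the mallet at (630,390) stand apart.

>>> {"op": "drive_tool", "data": {"slide": [[-0.1,-0.1,3.3],[-0.1,-0.1,3.3],[0,0,3.4],[0,0,0]], "delta_rot": [[0,0,0],[0,0,0],[0,0,0],[0,0,0]], "claw": [1,1,1,1]}}

```text
clock: 2.75
eef_pos: [0.586, -0.2095, 0.1652]
ee_rot: [-0.003, 0.982, 0.191, -0.004]
ft_force: [-1.0, 0.6, -0.5]
gripper_width: 0.0856
```

```bash
cat >> h.py <<'E'
def wpt(fn,u,v,z):
    f=np.load('pics/'+fn+'.npz');T=f['T'];x=np.array([u-f['cx'],v-f['cy']]);r=np.hypot(*x);t=r/f['fx']
    w=T[:3,:3]@np.array([*(x/r*np.sin(t)),np.cos(t)]);return T[:3,3]+w*(z-T[2,3])/w[2]
E
python3 - <<'E'
from h import *
for u,v,z in[(418,84,.026),(448,62,.026),(433,73,.026),(327,44,.012),(630,345,.04)]:print(u,v,wpt('w1',u/1.5625,v/1.5625,z).round(4))
E
python3 plan.py .592 -.2153 .169 -68.2 3
```

```text
418 84 [0.567  0.0782 0.026 ]
448 62 [0.593  0.0806 0.026 ]
433 73 [0.5799 0.0793 0.026 ]
327 44 [0.5321 0.1416 0.012 ]
630 345 [ 0.6055 -0.1684  0.04  ]
from [ 0.586  -0.2095  0.1652] rv [-0.008  0.007  0.005] yaw -67.94 F [-1.   0.6 -0.5] t 2.75 w 0.08556675356291629
[[0.11, 0.25, -0.13], [0.11, 0.26, -0.13], [0.12, 0.25, -0.12]]
[-0.003, 0.002, 0.002] end [ 0.592  -0.2153  0.169 ]
```

>>> {"op": "drive_tool", "data": {"slide": [[0,0,0],[0,0,0],[0,0,0]], "delta_rot": [[0,0,0],[0,0,0],[0,0,0]], "claw": [1,1,1]}}

```text
clock: 3.05
eef_pos: [0.5908, -0.2122, 0.1721]
ee_rot: [0.001, 0.982, 0.191, 0.001]
ft_force: [0.2, -0.6, -0.3]
gripper_width: 0.0855
```

```bash
python3 plan.py .592 -.2153 .169 -68.2 3
```

```text
from [ 0.5908 -0.2122  0.1721] rv [ 0.003 -0.002  0.004] yaw -67.99 F [ 0.2 -0.6 -0.3] t 3.05 w 0.08546783772077024
[[-0.0, 0.11, 0.1], [-0.0, 0.11, 0.1], [-0.01, 0.11, 0.11]]
[0.001, -0.001, 0.001] end [ 0.5919 -0.2153  0.169 ]
```

>>> {"op": "drive_tool", "data": {"slide": [[0,0.3,0.2],[0,0,0],[0,0,0]], "delta_rot": [[0,0,0.004],[0,0,0],[0,0,0]], "claw": [1,1,1]}}

```text
clock: 3.35
eef_pos: [0.5909, -0.2148, 0.1683]
ee_rot: [0.0, 0.982, 0.189, 0.0]
ft_force: [0.8, -0.3, 0.2]
gripper_width: 0.0853
```

>>> {"op": "drive_tool", "data": {"slide": [[0,0,0],[0,0,0],[0,0,0],[0,0,0],[0,0,0]], "delta_rot": [[0,0,0],[0,0,0],[0,0,0],[0,0,0],[0,0,0]], "claw": [0,0,0,0,0], "squeeze": 80}}

```text
clock: 3.85
eef_pos: [0.5908, -0.2147, 0.1678]
ee_rot: [0.0, 0.982, 0.189, -0.0]
ft_force: [0.4, -0.7, -0.8]
gripper_width: 0.0252
```

>>> {"op": "drive_tool", "data": {"slide": [[0,0,0],[0,0,0],[0,0,0],[0,0,0],[0,0,0]], "delta_rot": [[0,0,0],[0,0,0],[0,0,0],[0,0,0],[0,0,0]], "claw": [0,0,0,0,0]}}

```text
clock: 4.35
eef_pos: [0.5907, -0.2146, 0.1679]
ee_rot: [0.0, 0.982, 0.189, -0.0]
ft_force: [0.1, -0.6, -1.5]
gripper_width: 0.0254
```

```bash
python3 plan.py .592 -.2153 .23 -68.2 4
```

```text
from [ 0.5907 -0.2146  0.1679] rv [-0.     0.    -0.001] yaw -68.24 F [ 0.1 -0.6 -1.5] t 4.35 w 0.02536359622645391
[[0.0, 0.0, -1.6], [0.0, 0.0, -1.5], [0.0, 0.1, -1.6], [0.1, 0.0, -1.5]]
[-0.0, 0.0, -0.0] end [ 0.592  -0.2151  0.2298]
```

>>> {"op": "drive_tool", "data": {"slide": [[0,0,-1.0],[0,0,-2.0],[0,0,-2.0],[0,0,-1.0],[0,0,0]], "delta_rot": [[0,0,0],[0,0,0],[0,0,0],[0,0,0],[0,0,0]], "claw": [0,0,0,0,0]}}

```text
clock: 4.85
eef_pos: [0.5915, -0.2149, 0.2299]
ee_rot: [0.001, 0.982, 0.189, 0.001]
ft_force: [1.0, -0.6, -2.7]
gripper_width: 0.0252
```

```bash
python3 plan.py .590 .020 .218 -81.3 10; python3 -c "
from h import *
snap('top','top2');a=cv2.imread('pics/top2.png')[110:180,100:350];cv2.imwrite('pics/top2b.png',cv2.resize(a,(800,224),interpolation=cv2.INTER_CUBIC))"
```

```text
from [ 0.5915 -0.2149  0.2299] rv [ 0.002 -0.002  0.228] yaw -68.24 F [ 1.  -0.6 -2.7] t 4.85 w 0.025169275577420335
[[0.9, -2.2, 0.1], [0.8, -2.2, 0.1], [0.8, -2.2, 0.1], [0.7, -2.2, 0.1], [0.6, -2.3, 0.1]]
[[0.6, -2.3, 0.1], [0.5, -2.3, 0.1], [0.5, -2.3, 0.2], [0.4, -2.3, 0.1], [0.4, -2.3, 0.2]]
[0.0, -0.0, 0.023] end [0.5895 0.02   0.2175]
```

Force dropped by about 3 N, the mallet's weight, so it is lifted.

>>> {"op": "drive_tool", "data": {"slide": [[0.9,-2.2,0.1],[0.8,-2.2,0.1],[0.8,-2.2,0.1],[0.7,-2.2,0.1],[0.6,-2.3,0.1]], "delta_rot": [[0,0,0.023],[0,0,0.023],[0,0,0.023],[0,0,0.023],[0,0,0.023]], "claw": [0,0,0,0,0]}}

```text
clock: 5.4
eef_pos: [0.5894, -0.0961, 0.2215]
ee_rot: [-0.0, 0.991, 0.131, -0.001]
ft_force: [1.2, 0.9, -3.4]
gripper_width: 0.0249
```

>>> {"op": "drive_tool", "data": {"slide": [[0.6,-2.3,0.1],[0.5,-2.3,0.1],[0.5,-2.3,0.2],[0.4,-2.0,0.1],[0.2,-1.0,0.2]], "delta_rot": [[0,0,0.023],[0,0,0.023],[0,0,0.023],[0,0,0.023],[0,0,0.021]], "claw": [0,0,0,0,0]}}

```text
clock: 5.9
eef_pos: [0.5884, 0.0062, 0.2146]
ee_rot: [-0.001, 0.997, 0.076, -0.001]
ft_force: [-0.0, 0.4, -3.5]
gripper_width: 0.0254
```

>>> {"op": "drive_tool", "data": {"slide": [[0,0,0],[0,0,0],[0,0,0]], "delta_rot": [[0,0,0],[0,0,0],[0,0,0]], "claw": [0,0,0]}}

```text
clock: 6.2
eef_pos: [0.5894, 0.0036, 0.2155]
ee_rot: [0.0, 0.997, 0.076, -0.0]
ft_force: [-0.4, -0.4, -2.4]
gripper_width: 0.0249
```

```bash
python3 plan.py .590 .015 .178 -81.3 3; python3 -c "
from h import *
p,d,i=snap('wrist','w2')
cv2.imwrite('pics/w2b.png',cv2.resize(p[:,:,::-1],(800,600)))"
```

```text
from [0.5894 0.0036 0.2155] rv [ 0.     0.001 -0.   ] yaw -81.31 F [-0.4 -0.4 -2.4] t 6.2 w 0.02493118561201447
[[0.08, -0.37, 1.25], [0.08, -0.38, 1.25], [0.08, -0.37, 1.25]]
[0.0, 0.0, -0.0] end [0.59  0.015 0.178]
```

View pics/w2b.png

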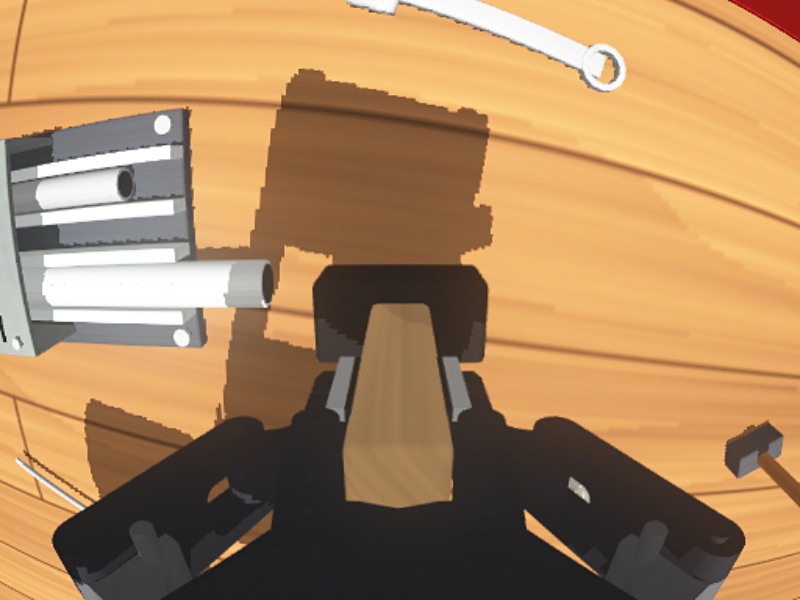

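The wrist view shows the mallet upright in the grip, head corners (325,265) to (478,265). The tube end is at (268,284), with its upper and lower edges at (262,260) and (262,308). The face is clear of the tube.

```bash
python3 - <<'E'
from h import *
i=env.camera_info('wrist')['T'];print(i.round(3).tolist())
for n,u,v,z in[('tend',270,284,.026),('tend up',262,260,.026),('tend dn',264,308,.026),('plate up',188,108,.012),('plate dn',205,346,.012),('tube at hood up',42,267,.026),('tube at hood dn',45,308,.026),('head tl',318,266,.0475),('head tr',486,266,.0475),('head tl top?',325,265,.0875),('tr',480,265,.0875)]:
    print(n,wpt('w2',u/1.5625,v/1.5625,z).round(4))
E
```

```text
[[0.15, -0.948, -0.282, 0.661], [-0.989, -0.144, -0.043, 0.013], [0.0, 0.285, -0.958, 0.285], [0.0, 0.0, 0.0, 1.0]]
tend [0.5809 0.0775 0.026 ]
tend up [0.5947 0.0835 0.026 ]
tend dn [0.5653 0.0802 0.026 ]
plate up [0.6807 0.1468 0.012 ]
plate dn [0.5264 0.1245 0.012 ]
tube at hood up [0.5681 0.256  0.026 ]
tube at hood dn [0.537 0.256 0.026]
head tl [0.6012 0.0468 0.0475]
head tr [ 0.6146 -0.0411  0.0475]
head tl top? [0.6122 0.0381 0.0875]
tr [ 0.6225 -0.0292  0.0875]
```

>>> {"op": "drive_tool", "data": {"slide": [[0.1,-0.3,1.2],[0,-0.4,1.3],[0,-0.4,1.2],[0,0,0],[0,0,0]], "delta_rot": [[0,0,0],[0,0,0],[0,0,0],[0,0,0],[0,0,0]], "claw": [0,0,0,0,0]}}

```text
clock: 6.75
eef_pos: [0.5883, 0.0155, 0.178]
ee_rot: [-0.0, 0.997, 0.076, -0.001]
ft_force: [0.8, -0.2, -2.3]
gripper_width: 0.0252
```

```bash
python3 plan.py .589 .020 .178 -81.2 3;python3 -c "
from h import *
p,d,i=snap('wrist','w3')
cv2.imwrite('pics/w3b.png',cv2.resize(p[100:250,60:340,::-1],(800,428)))"
```

```text
from [0.5883 0.0155 0.178 ] rv [-0.     0.002 -0.001] yaw -81.28 F [ 0.8 -0.2 -2.3] t 6.75 w 0.02518855094862495
[[0.04, -0.14, 0.0], [0.05, -0.15, 0.0], [0.04, -0.14, 0.0]]
[-0.0, 0.001, -0.0] end [0.589 0.02  0.178]
```

View pics/w3b.png

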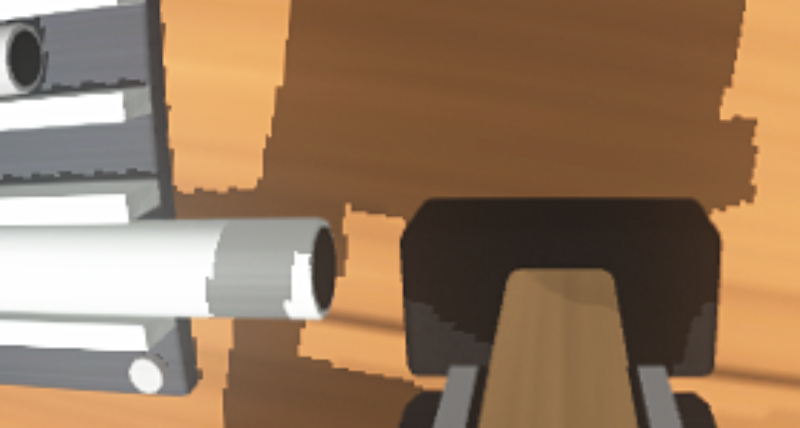

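>>> {"op": "drive_tool", "data": {"slide": [[0.2,-1.2,0],[0,-1.0,0],[0,-0.9,0],[0,1.5,0],[0,0,0]], "delta_rot": [[0,0,0],[0,0,0],[0,0,0],[0,0,0],[0,0,0]], "claw": [0,0,0,0,0]}}

```text
clock: 7.3
eef_pos: [0.5889, 0.0308, 0.1792]
ee_rot: [0.001, 0.997, 0.076, 0.0]
ft_force: [1.2, -0.5, -2.7]
gripper_width: 0.0253
```

```bash
python3 plan.py .589 .030 .178 -81.2 3;python3 -c "
from h import *
p,d,i=snap('wrist','w4')
q=np.vstack([np.load('pics/w3.npz')['p'][130:250,60:340],p[130:250,60:340]])
cv2.imwrite('pics/w4b.png',cv2.resize(q[:,:,::-1],(700,600)))"
```

```text
from [0.5889 0.0308 0.1792] rv [ 0.001 -0.001 -0.001] yaw -81.27 F [ 1.2 -0.5 -2.7] t 7.3 w 0.025278874096985527
[[0.0, 0.03, 0.04], [0.0, 0.03, 0.04], [0.0, 0.02, 0.04]]
[0.0, -0.0, -0.0] end [0.589 0.03  0.178]
```

View pics/w4b.png

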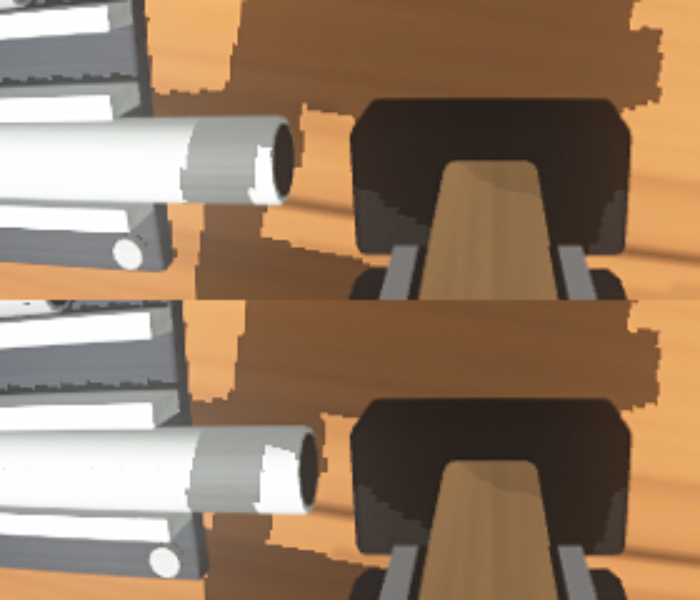

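The tube moved about 4 mm, and the face is drawn back clear of it. The tap works, so I'll continue.

>>> {"op": "drive_tool", "data": {"slide": [[0,-1.1,0],[0,-1.0,0],[0,1.5,0],[0,0,0]], "delta_rot": [[0,0,0],[0,0,0],[0,0,0],[0,0,0]], "claw": [0,0,0,0]}}

```text
clock: 7.75
eef_pos: [0.5878, 0.0369, 0.179]
ee_rot: [0.0, 0.997, 0.076, 0.0]
ft_force: [-0.0, 0.1, -1.4]
gripper_width: 0.025
```

>>> {"op": "drive_tool", "data": {"slide": [[0,-1.1,0],[0,-1.0,0],[0,1.5,0],[0,0,0]], "delta_rot": [[0,0,0],[0,0,0],[0,0,0],[0,0,0]], "claw": [0,0,0,0]}}

```text
clock: 8.15
eef_pos: [0.5868, 0.0429, 0.1789]
ee_rot: [0.0, 0.997, 0.076, 0.0]
ft_force: [-0.9, 0.3, -2.3]
gripper_width: 0.025
```

>>> {"op": "drive_tool", "data": {"slide": [[0,-1.1,0],[0,-1.0,0],[0,1.5,0],[0,0,0]], "delta_rot": [[0,0,0],[0,0,0],[0,0,0],[0,0,0]], "claw": [0,0,0,0]}}

```text
clock: 8.55
eef_pos: [0.5859, 0.0488, 0.179]
ee_rot: [0.0, 0.997, 0.076, 0.0]
ft_force: [-0.1, 0.3, -3.8]
gripper_width: 0.0252
```

```bash
python3 plan.py .589 .030 .178 -81.2 3;python3 -c "
from h import *
p,d,i=snap('wrist','w5')
q=p[80:280,40:340]
cv2.imwrite('pics/w5b.png',cv2.resize(q[:,:,::-1],(800,533)))"
```

```text
from [0.5859 0.0488 0.179 ] rv [ 0.001 -0.    -0.001] yaw -81.28 F [-0.1  0.3 -3.8] t 8.55 w 0.025236692009687534
[[0.01, 0.64, 0.03], [0.0, 0.63, 0.03], [0.01, 0.64, 0.04]]
[0.0, -0.0, -0.0] end [0.589 0.03  0.178]
```

View pics/w5b.png

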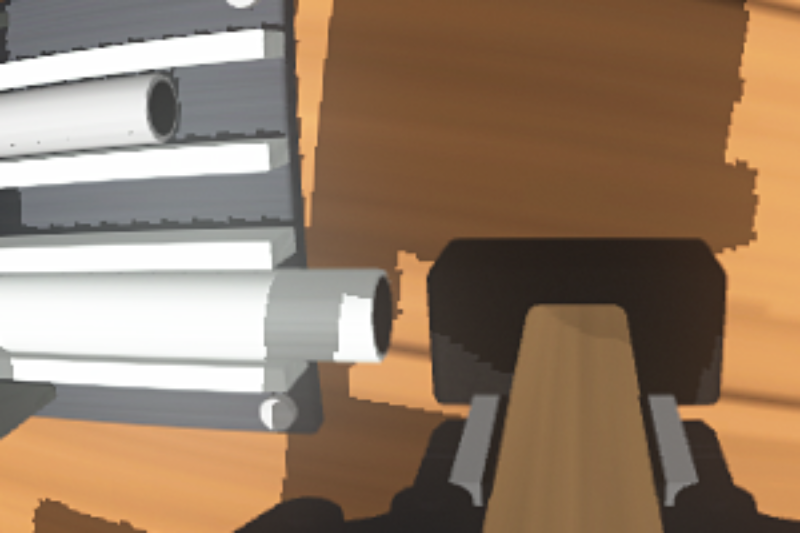

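The tube end is at crop (382,315), and the plate's front edge runs from (302,240) to (322,425). The tube is still well out in front.

```bash
python3 - <<'E'
from h import *
g=np.array([-.1530,.9882])
c=lambda u,v,z:wpt('w5',40+u*.375,80+v*.375,z)
a=c(382,315,.026);b=c(293,100,.012);e=c(322,425,.012);print(a,b,e,(b-a)[:2]@g,(e-a)[:2]@g)
k=c(378,269,.03);l=c(378,361,.026);print(k,l)
E
```

```text
[0.57654849 0.10394526 0.026     ] [0.636126   0.14201193 0.012     ] [0.52834427 0.12537824 0.012     ] 0.028502131137340805 0.028555317433776956
[0.59185725 0.10547393 0.03      ] [0.56146362 0.10412041 0.026     ]
```

>>> {"op": "drive_tool", "data": {"slide": [[0,-1.0,0],[0,-0.9,0],[0,1.5,0],[0,0,0]], "delta_rot": [[0,0,0],[0,0,0],[0,0,0],[0,0,0]], "claw": [0,0,0,0]}}

```text
clock: 9.0
eef_pos: [0.5853, 0.0527, 0.179]
ee_rot: [0.0, 0.997, 0.076, 0.0]
ft_force: [0.4, 0.8, -3.2]
gripper_width: 0.025
```

>>> {"op": "drive_tool", "data": {"slide": [[0,-1.0,0],[0,-0.8,0]], "delta_rot": [[0,0,0],[0,0,0]], "claw": [0,0]}}

```text
clock: 9.2
eef_pos: [0.5821, 0.0717, 0.1789]
ee_rot: [-0.0, 0.997, 0.075, -0.0]
ft_force: [-0.1, -0.5, -1.9]
gripper_width: 0.025
```

>>> {"op": "drive_tool", "data": {"slide": [[0,1.5,0],[0,0,0]], "delta_rot": [[0,0,0],[0,0,0]], "claw": [0,0]}}

```text
clock: 9.4
eef_pos: [0.5849, 0.0556, 0.179]
ee_rot: [0.0, 0.997, 0.076, 0.0]
ft_force: [0.1, 0.3, -2.3]
gripper_width: 0.0247
```

>>> {"op": "drive_tool", "data": {"slide": [[0,-1.0,0],[0,-0.7,0]], "delta_rot": [[0,0,0],[0,0,0]], "claw": [0,0]}}

```text
clock: 9.6
eef_pos: [0.5818, 0.0738, 0.1789]
ee_rot: [-0.0, 0.997, 0.075, -0.0]
ft_force: [0.8, -3.2, -2.3]
gripper_width: 0.0248
```

>>> {"op": "drive_tool", "data": {"slide": [[0,1.5,0],[0,0,0]], "delta_rot": [[0,0,0],[0,0,0]], "claw": [0,0]}}

```text
clock: 9.8
eef_pos: [0.5846, 0.0574, 0.1789]
ee_rot: [0.0, 0.997, 0.076, 0.0]
ft_force: [1.1, 0.2, -3.1]
gripper_width: 0.0251
```

>>> {"op": "drive_tool", "data": {"slide": [[0,-1.0,0],[0,-0.7,0]], "delta_rot": [[0,0,0],[0,0,0]], "claw": [0,0]}}

```text
clock: 10.0
eef_pos: [0.5815, 0.0757, 0.1789]
ee_rot: [-0.0, 0.997, 0.075, -0.0]
ft_force: [0.0, -3.3, -1.7]
gripper_width: 0.0252
```

>>> {"op": "drive_tool", "data": {"slide": [[0,1.5,0],[0,0,0]], "delta_rot": [[0,0,0],[0,0,0]], "claw": [0,0]}}

```text
clock: 10.2
eef_pos: [0.5844, 0.0593, 0.179]
ee_rot: [0.0, 0.997, 0.076, 0.0]
ft_force: [0.4, 0.7, -2.9]
gripper_width: 0.0251
```

```bash
python3 -c "
from h import *
p,d,i=snap('wrist','w6')
q=p[80:280,40:340]
cv2.imwrite('pics/w6b.png',cv2.resize(q[:,:,::-1],(800,533)))"
```

```text
(no output)
```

View pics/w6b.png

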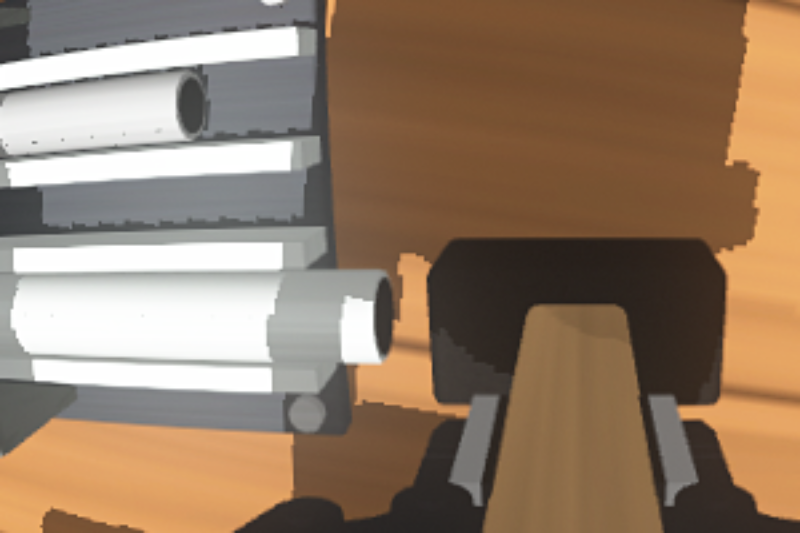

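```bash
python3 - <<'E'
from h import *
g=np.array([-.1530,.9882])
c=lambda u,v,z:wpt('w6',40+u*.375,80+v*.375,z)
a=c(384,315,.026);b=c(322,100,.012);e=c(351,425,.012);print(a,b,e,(b-a)[:2]@g,(e-a)[:2]@g)
E
```

```text
[0.57508312 0.1138206  0.026     ] [0.63550862 0.14298212 0.012     ] [0.52875045 0.12551753 0.012     ] 0.019572308868086953 0.018647797709034082
```

>>> {"op": "drive_tool", "data": {"slide": [[0,-1.0,0],[0,-0.65,0]], "delta_rot": [[0,0,0],[0,0,0]], "claw": [0,0]}}

```text
clock: 10.45
eef_pos: [0.5812, 0.0773, 0.1789]
ee_rot: [-0.0, 0.997, 0.076, -0.0]
ft_force: [0.6, -1.8, -1.6]
gripper_width: 0.0252
```

>>> {"op": "drive_tool", "data": {"slide": [[0,1.5,0],[0,0,0],[0,-1.0,0],[0,-0.7,0]], "delta_rot": [[0,0,0],[0,0,0],[0,0,0],[0,0,0]], "claw": [0,0,0,0]}}

```text
clock: 10.85
eef_pos: [0.5811, 0.0789, 0.1789]
ee_rot: [0.0, 0.997, 0.076, -0.0]
ft_force: [1.4, -17.2, 6.1]
gripper_width: 0.0252
```

>>> {"op": "drive_tool", "data": {"slide": [[0,1.5,0],[0,0,0],[0,-1.0,0],[0,-0.7,0]], "delta_rot": [[0,0,0],[0,0,0],[0,0,0],[0,0,0]], "claw": [0,0,0,0]}}

```text
clock: 11.25
eef_pos: [0.5812, 0.0795, 0.1791]
ee_rot: [0.002, 0.997, 0.076, 0.0]
ft_force: [1.5, -21.5, 2.1]
gripper_width: 0.025
```

The force rose from about 3 N to 17–21 N at TCP y = 0.079, so the stop is met. I'll do one soft tap to check and seat it, then draw back.

>>> {"op": "drive_tool", "data": {"slide": [[0,1.5,0],[0,0,0],[0,-0.8,0],[0,-0.4,0],[0,-0.2,0]], "delta_rot": [[0,0,0],[0,0,0],[0,0,0],[0,0,0],[0,0,0]], "claw": [0,0,0,0,0]}}

```text
clock: 11.75
eef_pos: [0.5811, 0.0789, 0.179]
ee_rot: [0.001, 0.997, 0.077, 0.0]
ft_force: [0.5, -9.4, -0.8]
gripper_width: 0.0248
```

>>> {"op": "drive_tool", "data": {"slide": [[0,0.5,0],[0,1.5,0],[0,2.5,0],[0,2.5,0],[0,2.0,0]], "delta_rot": [[0,0,0],[0,0,0],[0,0,0],[0,0,0],[0,0,0]], "claw": [0,0,0,0,0]}}

```text
clock: 12.25
eef_pos: [0.5949, -0.0115, 0.1789]
ee_rot: [-0.0, 0.997, 0.076, 0.0]
ft_force: [0.0, 0.4, -3.0]
gripper_width: 0.0251
```

>>> {"op": "drive_tool", "data": {"slide": [[0,2.0,0],[0,2.0,0],[0,1.0,0],[0,0,0],[0,0,0]], "delta_rot": [[0,0,0],[0,0,0],[0,0,0],[0,0,0],[0,0,0]], "claw": [0,0,0,0,0]}}

```text
clock: 12.75
eef_pos: [0.602, -0.0589, 0.1788]
ee_rot: [-0.0, 0.997, 0.075, -0.0]
ft_force: [-1.0, -0.0, -2.2]
gripper_width: 0.0251
```

```bash
python3 plan.py .59 -.06 .168 -81.2 3;python3 -c "
from h import *
p,d,i=snap('wrist','w7');snap('scene','scene2')
cv2.imwrite('pics/w7b.png',cv2.resize(p[:,:,::-1],(800,600)))"
```

```text
from [ 0.602  -0.0589  0.1788] rv [-0.001  0.    -0.003] yaw -81.35 F [-1.  -0.  -2.2] t 12.75 w 0.025121789365544798
[[-0.4, -0.02, 0.36], [-0.4, -0.02, 0.36], [-0.4, -0.03, 0.36]]
[-0.0, 0.0, -0.001] end [ 0.59  -0.06   0.168]
```

View pics/w7b.png

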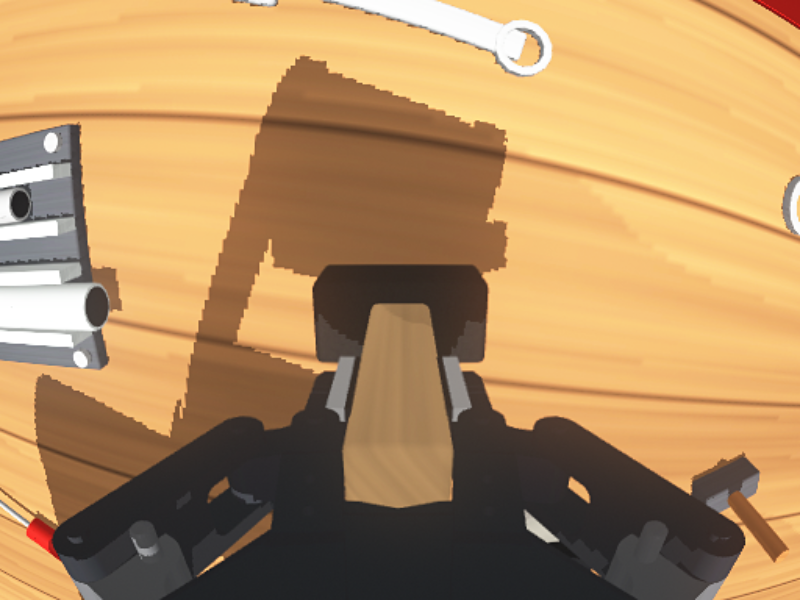

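The mallet sits in the grip exactly as before (head corners at the same pixels). The bench under it is clear, and the tube end stands a short way out of the guide at (96,306).

>>> {"op": "drive_tool", "data": {"slide": [[0,0,0.5],[0,0,0.3],[0,0,0.2],[0,0,0],[0,0,0]], "delta_rot": [[0,0,0],[0,0,0],[0,0,0],[0,0,0],[0,0,0]], "claw": [0,0,0,0,0]}}

```text
clock: 13.35
eef_pos: [0.6022, -0.0589, 0.1688]
ee_rot: [0.0, 0.997, 0.076, -0.0]
ft_force: [0.5, -0.4, -3.1]
gripper_width: 0.025
```

>>> {"op": "drive_tool", "data": {"slide": [[0,0,0.05],[0,0,0.05],[0,0,0]], "delta_rot": [[0,0,0],[0,0,0],[0,0,0]], "claw": [0,0,0]}}

```text
clock: 13.65
eef_pos: [0.6023, -0.0591, 0.1679]
ee_rot: [0.0, 0.997, 0.076, 0.0]
ft_force: [-0.2, 0.0, -2.5]
gripper_width: 0.0252
```

>>> {"op": "drive_tool", "data": {"slide": [[0,0,0.05],[0,0,0]], "delta_rot": [[0,0,0],[0,0,0]], "claw": [0,0]}}

```text
clock: 13.85
eef_pos: [0.6024, -0.0591, 0.1678]
ee_rot: [0.0, 0.997, 0.076, 0.0]
ft_force: [-0.2, 0.5, 1.1]
gripper_width: 0.0247
```

>>> {"op": "drive_tool", "data": {"slide": [[0,0,0.03],[0,0,0]], "delta_rot": [[0,0,0],[0,0,0]], "claw": [0,0]}}

```text
clock: 14.05
eef_pos: [0.6025, -0.0592, 0.1678]
ee_rot: [0.0, 0.997, 0.076, 0.0]
ft_force: [-2.1, 0.2, 4.6]
gripper_width: 0.0253
```

On the bench. Now release and rise.

>>> {"op": "drive_tool", "data": {"slide": [[0,0,0],[0,0,0],[0,0,0],[0,0,0],[0,0,0]], "delta_rot": [[0,0,0],[0,0,0],[0,0,0],[0,0,0],[0,0,0]], "claw": [0.4,0.6,0.8,1,1]}}

```text
clock: 14.55
eef_pos: [0.6023, -0.059, 0.167]
ee_rot: [0.0, 0.997, 0.076, -0.0]
ft_force: [0.2, 0.2, -0.9]
gripper_width: 0.0852
```

>>> {"op": "drive_tool", "data": {"slide": [[0,0,0],[0,0,-1.0],[0,0,-2.0],[0,0,-3.0],[0,0,-3.0]], "delta_rot": [[0,0,0],[0,0,0],[0,0,0],[0,0,0],[0,0,0]], "claw": [1,1,1,1,1]}}

```text
clock: 15.05
eef_pos: [0.602, -0.059, 0.2584]
ee_rot: [-0.0, 0.997, 0.076, -0.0]
ft_force: [0.3, 0.2, -0.5]
gripper_width: 0.0854
```

>>> {"op": "drive_tool", "data": {"slide": [[0,0,-3.0],[0,0,-2.0],[0,0,0],[0,0,0]], "delta_rot": [[0,0,0],[0,0,0],[0,0,0],[0,0,0]], "claw": [1,1,1,1]}}

```text
clock: 15.45
eef_pos: [0.6023, -0.059, 0.3077]
ee_rot: [0.0, 0.997, 0.076, 0.001]
ft_force: [-0.7, 0.6, -0.5]
gripper_width: 0.0852
```

```bash
python3 -c "
from h import *
p,d,i=snap('scene','scene3')
cv2.imwrite('pics/scene3b.png',cv2.resize(p[100:370,80:440,::-1],(800,600)))
o=env.observe();print(o['clock'],o['ft_force'],o['eef_pos'],o['gripper_width'])"
```

```text
15.5 [-0.7080302   0.39542831 -0.45572653] [ 0.6017489  -0.05892318  0.30659713] 0.08524203559979318
```

View pics/scene3b.png

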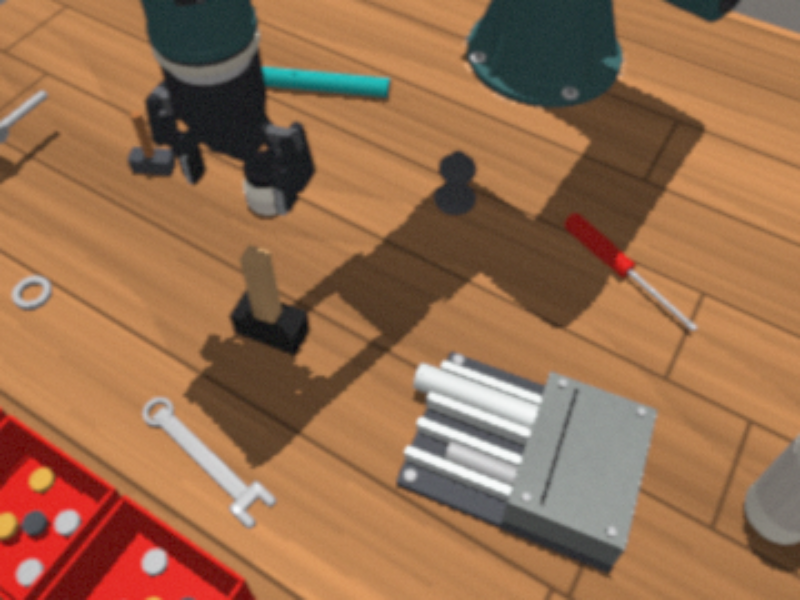

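The mallet stands upright on its head at (270,315). The tube end is just out of the guide at (420,380), and the gripper is clear of everything.

```bash
python3 -c "
from bench import env
print(env.close_job())"
```

```text
the job is handed in; nothing more can be done
None
```

The tube is against its stop, as far as force and travel can show, and the mallet is back on its head on the bench. I handed the job in at about 15.5 s of the 51 s.

- **Tapping:** I gripped the mallet by its handle and gave the tube ten short taps plus a soft seating tap, drawing the face back about 15 mm between them.
- **Stop met:** The force had stayed at about 3 N or less. On the last two taps it rose to 17 N and 21 N, with the tool halting at the same place. The seating tap halted there too, at 9 N. The tube travelled about 37 mm in all, which agrees with the roughly 38 mm I estimated from the hood's position.
- **Mallet:** It stands about 0.13 m clear of the tube end. The last picture shows it upright, with the gripper open and touching nothing.

**Disagreement:** A wrist-camera measurement before the last taps put the tube's overhang at about 19 mm, so already home (20 mm), while force and later travel showed 3 to 4 mm left. I went by the force. I did not measure the final overhang, and the stop itself can't be seen.

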